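Latch the gate of the candy setting frame

ROBOT

A 6-joint arm with a two-finger parallel gripper is mounted at the origin on the work surface. World frame = base frame: x ahead of the robot, y to its left, z up, the work surface at z = 0. Lengths are in m, angles in rad, forces in N, time in s.
With the tool pointing down it reaches from about 0.35 to 0.975 m from the base axis. Payload 4.9 kg.
Tool frame: the origin (TCP) lies at the very end of the fingers, on their centre line; the grasp point (between the pads) lies 19 mm behind it (ctrl.grip_point_offset is the distance from the TCP to the grasp point, in m); z points along the fingers, y is the line along which they close (so a half turn about z gives the same grasp; the last joint's range is limited). The gripper opens to 85 mm and grips with 20 to 120 N. Pads are 22 mm wide; open, the fingers measure 114 mm over their backs; the gripper's body (76 mm by 85 mm) begins 54 mm behind the grasp point. The pads swing forward as they close: fully open they stand 13 mm farther back than shut.
Start: joints at [1.001, 0.053, 1.613, -0, 1.476, -0.119], TCP at [0.272, 0.563, 0.231] pointing down, gripper open.
Joint ranges: [-3.01, 3.01], [-1.01, 2.22], [0.06, 2.58], [-1.02, 4.17], [0.09, 2.62], [-3.14, 3.14]. Speed limits (rad/s): [2.57, 2.57, 3.14, 3.14, 3.14, 3.14].

INTERFACE

Orientations are given as a rotation vector (axis times angle).
In Python, from station import ctrl gives the robot as it stands.
- The arm moves only by the tool send_rows, never from a script. Its argument "rows" is a list of rows, each a list of 3 entries, a list of its own where there are three numbers: the finger opening in cm, from 0 to 8.54, then the shift along the tool's x, y, z in cm, then the turn about the tool's z in degrees. A call has 1 to 10 rows; each row shifts and turns the commanded pose from where the row before left it, along the tool's axes as they then stand; what a row does not reach is not made up. A row lasts 1/8 s, in which the tool goes at most 62.5 mm and 10.7 degrees, less where a joint would pass 70% of its speed; a pose out of reach is approached as far as the arm can. A call with a gripper value outside its range is refused whole. The fingers move at their own pace and stop on an object; "newtons" is the grip in N (left out, the last holds). Time passes only in rows, so rows that do not move let the fingers close. It gives the time, the measured TCP pose, the force, the opening and the grip force at its end, in the units of the state.
- ctrl.get_obs(): the state, without advancing time (a new reading comes with each control period).
- ctrl.get_image(name): name is "scene" or "top" or "wrist"; returns a dict with "frame" (384x512x3 uint8, red, green, blue), "range_z" (384x512 float32, m along the optical axis (not along the pixel's ray), 0 where there is no reading), "fx", "fy", "cx", "cy" (pixels), "cam_to_world" (4x4, takes a point from camera to world coordinates). Camera axes: x right, y down, z forward; pixel columns grow to the right and rows downward; lengths in m; the calibration is good to about 2 mm. A picture is of the moment at which its call begins.
- ctrl.finish_job(): hands the job in; it is judged then, once.
The state is a dict: "t": time; "q": joint angles; "dq": joint speeds; "effort": joint torques, N m; "tool_pos": TCP position; "tool_rot": TCP orientation; "contact_force": force on the tool from outside, world axes, zero at the start; "wrist_torque": the same for the moment, N m; "opening": finger opening in m; "grip_force": force on a finger pad.
Only numpy, scipy, OpenCV 4.12 (cv2) and the standard library are available. Lean on these libraries where they do the work, as an engineer would, in place of code of your own. Each camera call takes 0.05 s, during which the arm holds its last target. There are 200 camera calls.

TASK

Close the metal frame in which the candy slab will be poured: swing its open end gate shut, hook the draw latch's wire loop over the keeper on the gate, and press the latch lever down over centre until it lies flat along the bar and the gate is drawn tight against its seal. The latch is light pressed steel, so work it gently, without forcing anything, and leave the other things on the table where they are.

Things in the scene. Friction and masses are not known exactly. Their poses are not given: they have to be found in the camera images.
- frame: Fixed setting frame: steel base plate 340 x 280 x 4 mm, three aluminium bars 30 wide (tops 30 above the table), swing gate at one end. Origin on the table under the plate; x along the side bars towards the gate end, y across towards the bar with the latch (its centre line y = 95, its end x = 120), z up. The latch moves in the upright plane y = 95.
- latch_pivot (a point): The lever's hinge pin, along frame y, at frame (96, 95, 40) mm: 10 above the latch bar's top and 24 back from its end. Base cheeks 22 wide, 15 high stand around it; nothing else stands on this bar.
- lever (a joint): 0 = shut, flat over the bar, pointing away from the gate; 1.57 = upright; stop at 2.0, leaning to the gate. Stays where left; about 1 N at its tip moves it while the loop is slack. With the loop hooked and the gate on its seal it pulls below 1.0, needs up to about 8 N square at 42 mm from the pin, passes dead centre near 0.28, then snaps flat.
- lever_tip (a point): Free end of the lever, 56 mm from its pin. The lever is a steel plate 18 wide, 3 thick, its end bent up a little (away from the bar when shut).
- loop (a joint): Loop against lever. 0 = as in the shut latch, pointing to the gate; grows as it is flipped up and back; stop at 3.35, where it leans 0.15 rad farther back than the lever. It swings freely and falls to whichever side of upright it leans. It starts fallen back on that stop, behind the lever (away from the gate).
- loop_bar (a point): Middle of the loop's cross wire (along frame y). The loop is a U of 4 mm wire, 31 mm wide outside, 23 inside, straddling the lever: legs 49 long from a pin on the lever 14 mm from the lever's own pin (near its line, 8 degrees to the bar's side when shut). Its cross wire passes clear beyond the lever's tip.
- keeper (a point): Centre of the hooked cross wire; gate axes (x outward, z up). Gate home: 35 mm from the lever pin towards the gate, 5 lower. Just on the latch side of it stands the lip, 16 wide, 2.5 thick, leaning outward 20 degrees, top 8 above this point. The wire must drop behind the lip. It comes down some 6 mm behind it at lever 1.6, 12 at 2.0; below about 1.1 it lands on the lip or short.
- gate_end (a point): Middle of the gate's outer face at its free end, in line with the latch, 17 mm up. The gate (bar 30 thick, 221 long, from 5 to 30 above the table) swings outward on an upright hinge at frame (121, -114) and stays where left. Gate axes, x outward. At frame (155, 95) it is shut on its seal, latched near (153.5, 95). The seal resists those last 2 mm with up to 60 N and pushes back.
- candy1: A wrapped candy, 34 x 21 x 14, lying just beyond the latch bar (mm); not part of the job. Origin under its middle.
- candy2: A second such candy, beyond the latch bar near the latch (mm); not part of the job. Origin under its middle.
- candy3: A third such candy, out on the table (mm); not part of the job. Origin under its middle.
- mould_bar: A wooden mould bar, 240 x 32 x 14, lying on the table (mm); not part of the job. Origin under its middle.
- scraper: A bench scraper, blade 75 x 120, wooden grip (mm); not part of the job. Origin under its middle.
- bowl: A steel bowl, 124 across, 50 high (mm); not part of the job. Origin under its middle.
- pack: Two candy packs one on the other, 75 x 50 x 49 (mm); not part of the job. Origin under its middle.
- brush: A flat pastry brush, 175 long (mm); not part of the job. Origin under its middle.

How it is judged:
By the outcome, as a careful person would: the job done as asked, in the order asked, and still so for the second after the job is handed in, with the robot touching nothing.
It also fails if it takes over 51 s, if anything falls off the work surface, if the arm or the gripper's body presses on something with over 40 N, if the wrist force passes 120 N, or if a joint passes its speed limit or range.

## Working session

There is one attempt and no reset: what is moved stays moved. The work goes in short steps, Python scripts to look and compute and a tool call to move; the robot and the scene stay as the last step left them, time stands still between calls to the robot, and variables do not carry over. Pictures are saved under pics/ and viewed, at most 13 in all, crops included, and the job is handed in when it is done.

Besides the shell and the picture viewer there is one more tool, called after "Emit:" as name(argument=value, ...) on one line, values as JSON. send_rows: Moves the arm, as the interface text tells. Its arguments: {"type":"object","properties":{"rows":{"type":"array","items":{"type":"array"}},"newtons":{"type":"number"}},"required":["rows"]}

```bash
ls; mkdir -p pics; cat > h.py <<'E'
import numpy as np, cv2
from station import ctrl
from scipy.spatial.transform import Rotation as R
def cap(name):
    d=ctrl.get_image(name); np.savez(f'{name}.npz',**d); return d
def pts(d):
    z=d['range_z']; v,u=np.indices(z.shape)
    P=np.stack([(u-d['cx'])/d['fx']*z,(v-d['cy'])/d['fy']*z,z],-1)
    T=d['cam_to_world']; return P@T[:3,:3].T+T[:3,3]
def proj(d,p):
    T=np.linalg.inv(d['cam_to_world']); c=T[:3,:3]@np.array(p)+T[:3,3]
    return d['fx']*c[0]/c[2]+d['cx'], d['fy']*c[1]/c[2]+d['cy']
def save(d,fn,crop=None,s=1):
    im=d['frame'][:,:,::-1]
    if crop: im=im[crop[1]:crop[3],crop[0]:crop[2]]
    cv2.imwrite('pics/'+fn,cv2.resize(im,None,fx=s,fy=s,interpolation=cv2.INTER_CUBIC))
E
python3 - <<'E'
from h import *
o=ctrl.get_obs(); print({k:np.round(v,3) for k,v in o.items()})
for n in('scene','top'):
    d=cap(n); save(d,n+'0.png',s=1.5); print(n,d['fx'],d['cam_to_world'].round(3).tolist())
E
```

```text
pics
{'t': np.float64(0.0), 'q': array([ 1.001,  0.053,  1.614, -0.   ,  1.476, -0.119]), 'dq': array([-0.   , -0.001,  0.002, -0.   , -0.   ,  0.001]), 'effort': array([ 2.0000e-03, -3.9368e+01, -3.7018e+01,  0.0000e+00,  7.0000e-03,
        0.0000e+00]), 'tool_pos': array([0.272, 0.562, 0.23 ]), 'tool_rot': array([-7.020e-01, -3.061e+00,  3.000e-03]), 'contact_force': array([ 0.794, -0.032,  0.428]), 'wrist_torque': array([0.035, 0.016, 0.001]), 'grip_force': np.float64(0.0), 'opening': np.float64(0.085)}
scene 360.47066140565386 [[0.869, 0.313, -0.383, 1.057], [0.494, -0.547, 0.676, -0.763], [0.002, -0.776, -0.63, 0.796], [0.0, 0.0, 0.0, 1.0]]
top 433.77885589571554 [[0.024, -0.985, 0.173, 0.396], [-1.0, -0.026, -0.012, 0.008], [0.016, -0.173, -0.985, 1.264], [0.0, 0.0, 0.0, 1.0]]
```

View pics/scene0.png

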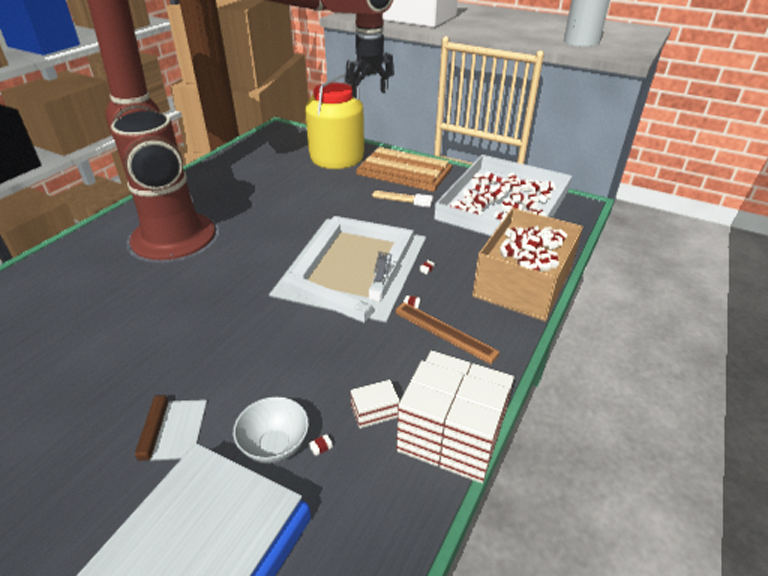

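View pics/top0.png

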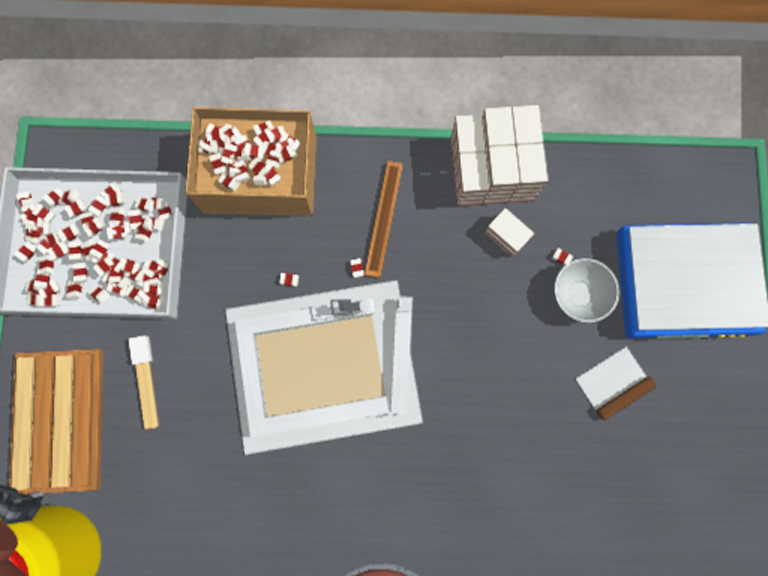

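The pictures show the frame with its gate on the right (world -y) slightly open, the latch on the far bar around top px (345,305), and candies at (288,280) and (357,268). Next I'll measure.

```bash
python3 - <<'E'
from h import *
d=dict(np.load('top.npz')); P=pts(d); im=d['frame'].astype(int)
roi=np.zeros(P.shape[:2],bool); roi[175:310,140:295]=1
bright=(im.min(-1)>110)&roi
z=P[...,2]
print(np.percentile(z[roi&(im.max(-1)<80)],[5,50,95]))
m=bright.astype(np.uint8)
n,l,s,c=cv2.connectedComponentsWithStats(m); k=1+np.argmax(s[1:,4]); print(s[k])
cnt,_=cv2.findContours((l==k).astype(np.uint8),0,1)
cn=max(cnt,key=cv2.contourArea)
ap=cv2.approxPolyDP(cn,3,True)[:,0]; print(ap.tolist())
def ray(uv,h):
    T=d['cam_to_world']; r=T[:3,:3]@np.array([(uv[0]-d['cx'])/d['fx'],(uv[1]-d['cy'])/d['fy'],1]); return T[:3,3]+r*(h-T[2,3])/r[2]
for p in ap: print(p,ray(p,.004).round(4),P[p[1],p[0]].round(3))
h,e=np.histogram(z[bright],bins=np.arange(-.004,.1,.004));print(h)
save(d,'topz.png',(140,180,300,310),5)
d=dict(np.load('scene.npz')); save(d,'scz.png',(170,130,300,225),6)
E
```

```text
[-0.0036933  -0.00047137  0.00366255]
[  150   186   133   118 11816]
[[264, 186], [150, 205], [163, 303], [282, 281], [273, 234], [275, 198], [266, 195]]
[264 186] [ 0.6475 -0.0128  0.004 ] [ 0.649 -0.013 -0.002]
[150 205] [0.5818 0.3193 0.004 ] [ 0.583  0.322 -0.007]
[163 303] [0.304  0.2639 0.004 ] [0.304 0.265 0.001]
[282 281] [ 0.3727 -0.0705  0.004 ] [ 0.373 -0.071  0.002]
[273 234] [ 0.5061 -0.0422  0.004 ] [ 0.507 -0.042 -0.001]
[275 198] [ 0.6123 -0.0461  0.004 ] [ 0.613 -0.046  0.002]
[266 195] [ 0.6206 -0.0194  0.004 ] [ 0.622 -0.019 -0.002]
[ 682 3717 3447  453   76   41   85  908 1847  489   28    9    9    5
    6    5    2    6    2    3    6    8    7    3    0]
```

View pics/topz.png

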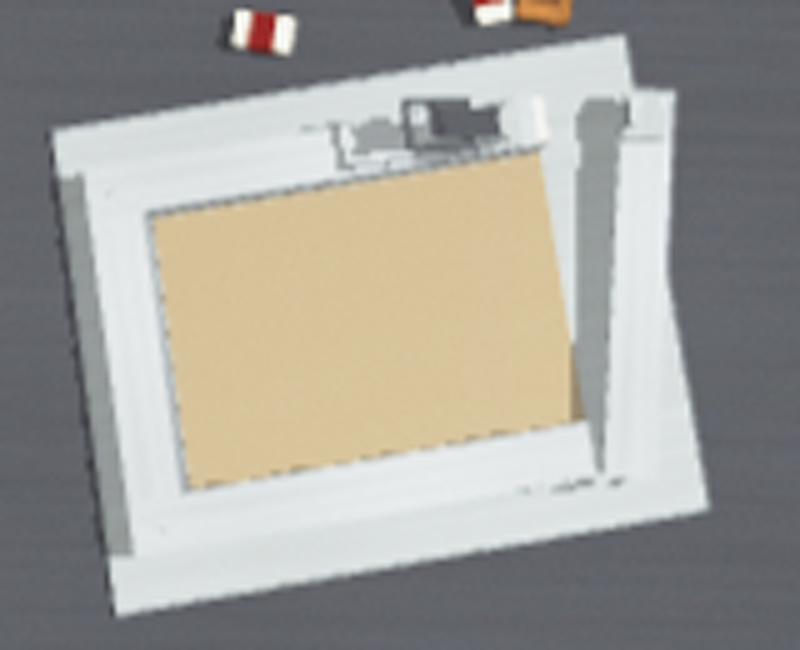

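View pics/scz.png

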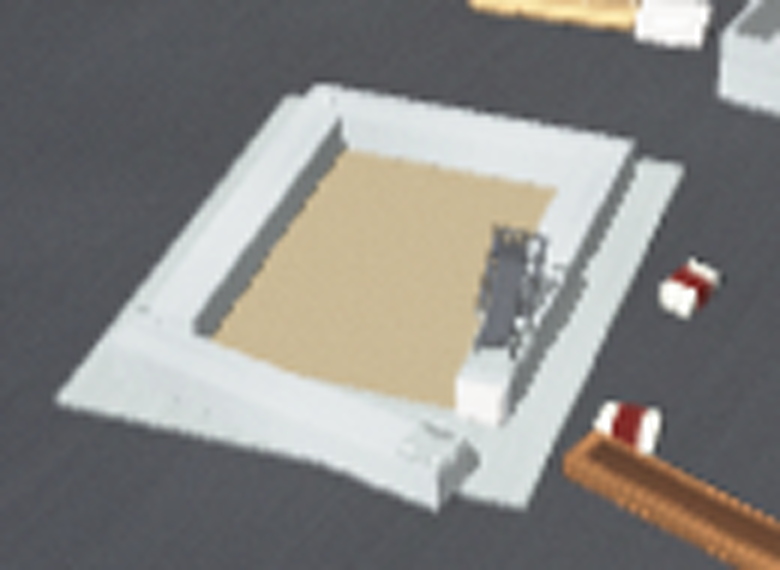

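```bash
cat >> h.py <<'E'
def ray(d,uv,h):
    T=d['cam_to_world']; r=T[:3,:3]@np.array([(uv[0]-d['cx'])/d['fx'],(uv[1]-d['cy'])/d['fy'],1]); return T[:3,3]+r*(h-T[2,3])/r[2]
E
python3 - <<'E'
from h import *
d=dict(np.load('top.npz')); P=pts(d); im=d['frame'].astype(int)
roi=np.zeros(P.shape[:2],np.uint8); roi[175:310,140:295]=1
m=((im.min(-1)>110)&(roi>0)).astype(np.uint8)
n,l,s,c=cv2.connectedComponentsWithStats(m); k=1+np.argmax(s[1:,4])
cn=max(cv2.findContours((l==k).astype(np.uint8),0,cv2.CHAIN_APPROX_NONE)[0],key=cv2.contourArea)[:,0].astype(float)
C=np.array([[264,186],[150,205],[163,303],[282,281],[273,234]],float)
cen=np.array([215,245])
def line(a,b):
    t=(b-a)/np.linalg.norm(b-a); nn=np.array([-t[1],t[0]]); L=np.linalg.norm(b-a)
    r=cn-a; s=(r@t)/L; sel=(abs(r@nn)<2.5)&(s>.08)&(s<.92)
    q=cn[sel]; out=np.sign((q.mean(0)-cen)@nn)*nn
    q=q+0.5*out
    w=np.array([ray(d,p,.004)[:2] for p in q]).astype(np.float32)
    vx,vy,x,y=cv2.fitLine(w,cv2.DIST_HUBER,0,.01,.01).ravel(); return np.array([x,y]),np.array([vx,vy])
Ls=[line(C[0],C[1]),line(C[1],C[2]),line(C[2],C[3]),line(C[3],C[4])]
def X(a,b):
    s=np.linalg.solve(np.stack([a[1],-b[1]],1),b[0]-a[0]); return a[0]+s[0]*a[1]
cs=np.array([X(Ls[3],Ls[0]),X(Ls[0],Ls[1]),X(Ls[1],Ls[2]),X(Ls[2],Ls[3])])
print(cs.round(4),[np.linalg.norm(cs[i]-cs[(i+1)%4]).round(4) for i in range(4)],[np.degrees(np.arctan2(*l[1])).round(2) for l in Ls])
mod=np.array([[.17,.14],[-.17,.14],[-.17,-.14],[.17,-.14]])
M=mod-mod.mean(0);W=cs-cs.mean(0); U,_,Vt=np.linalg.svd(M.T@W); A=(U@Vt).T; print(np.linalg.det(A))
print('O',cs.mean(0).round(4),'ang deg',np.degrees(np.arctan2(A[1,0],A[0,0])))
np.savez('frame.npz',O=cs.mean(0),A=A); 
O=cs.mean(0)
for nm in('top','scene'):
    d=dict(np.load(nm+'.npz')); P=pts(d); f=(P[...,:2]-O)@A; z=P[...,2]
    top=(z>.025)&(z<.035)
    def rng(sel,ax): v=f[sel][:,ax]; return (np.percentile(v,[2,98])*1000).round(1),sel.sum()
    fx,fy=f[...,0],f[...,1]
    print(nm,'near bar y',rng(top&(abs(fx)<.08)&(fy<-.05)&(fy>-.14),1),'latch bar y',rng(top&(fx>-.1)&(fx<.05)&(fy>.05)&(fy<.14),1),
     'back x',rng(top&(abs(fy)<.05)&(fx<-.08)&(fx>-.17),0))
    for y0 in(-.09,-.03,.03,.09): print('gate x at',y0,rng(top&(abs(fy-y0)<.01)&(fx>.121)&(fx<.25),0))
    print('gate y',rng(top&(fx>.15)&(fx<.25)&(fy>0)&(fy<.16),1))
    hi=(z>.042)&(fx>-.0)&(fx<.2)&(fy>.06)&(fy<.13)
    q=np.c_[f[hi],z[hi]]*1000; print(nm,len(q)); print(q[np.argsort(q[:,2])][::max(1,len(q)//40)].round(0).astype(int).tolist())
E
```

```text
[[ 0.6493 -0.016 ]
 [ 0.5815  0.3197]
 [ 0.3028  0.2642]
 [ 0.3698 -0.0721]] [np.float32(0.3424), np.float32(0.2842), np.float32(0.3429), np.float32(0.285)] [np.float32(168.59), np.float32(78.74), np.float32(168.73), np.float32(78.64)]
1.0
O [0.4759 0.1239] ang deg -78.67351311244535
top near bar y (array([-108. ,  -79.2]), np.int64(601)) latch bar y (array([ 81.5, 110.6]), np.int64(502)) back x (array([-151.4, -121.6]), np.int64(378))
gate x at -0.09 (array([121.6, 147.1]), np.int64(66))
gate x at -0.03 (array([130.5, 160.4]), np.int64(76))
gate x at 0.03 (array([144.1, 174.8]), np.int64(73))
gate x at 0.09 (array([157.5, 187.7]), np.int64(57))
gate y (array([ 3.4, 99.9]), np.int64(298))
top 156
[[85, 89, 42], [85, 101, 42], [163, 87, 43], [88, 106, 44], [79, 87, 44], [86, 106, 45], [165, 95, 46], [77, 90, 46], [72, 111, 48], [79, 98, 49], [78, 95, 50], [72, 93, 51], [74, 84, 52], [74, 107, 53], [75, 89, 53], [70, 98, 55], [76, 100, 56], [70, 81, 56], [73, 97, 57], [71, 103, 58], [65, 84, 59], [68, 81, 59], [71, 83, 60], [70, 95, 61], [67, 92, 61], [68, 100, 62], [57, 82, 63], [62, 
[... 770 characters left out ...]
)
scene 144
[[86, 89, 42], [89, 104, 44], [83, 91, 45], [88, 96, 45], [86, 103, 46], [85, 89, 46], [80, 94, 48], [84, 91, 50], [80, 104, 50], [77, 82, 51], [71, 84, 52], [78, 86, 53], [72, 109, 54], [75, 99, 54], [69, 104, 55], [75, 89, 56], [70, 108, 57], [69, 83, 58], [69, 87, 59], [67, 82, 61], [66, 103, 61], [72, 95, 63], [66, 100, 64], [69, 94, 65], [65, 110, 66], [55, 110, 67], [67, 93, 68], [66, 100, 68], [60, 87, 69], [53, 92, 70], [62, 102, 71], [64, 99, 71], [55, 96, 72], [58, 90, 73], [52, 81, 75], [54, 99, 77], [56, 96, 77], [52, 92, 77], [56, 104, 79], [52, 88, 81], [54, 103, 81], [51, 98, 83], [40, 80, 83], [38, 105, 84], [39, 87, 84], [38, 94, 85], [50, 101, 87], [56, 93, 89]]
```

```bash
python3 - <<'E'
from h import *
F=np.load('frame.npz'); O,A=F['O'],F['A']
for nm in('top','scene'):
    d=dict(np.load(nm+'.npz')); P=pts(d); f=(P[...,:2]-O)@A; z=P[...,2]; fx,fy=f[...,0],f[...,1]
    s=(z>.024)&(z<.037)&(fx>.07)&(fx<.125)&(fy>.083)&(fy<.107); v=np.sort(fx[s]*1000); print(nm,'bar end',v[-12:].round(1))
    s=(z>.024)&(z<.037)&(fx>.07)&(fx<.125)&(fy>-.107)&(fy<-.083); v=np.sort(fx[s]*1000); print(nm,'gap',v[-60::5].round(1))
    s=(z>.024)&(z<.037)&(fy>-.06)&(fy<.07)&(fx>.115)&(fx<.22)
    # outer face line of gate
    ys=np.arange(-.055,.07,.005); xs=[np.percentile(fx[s&(abs(fy-y)<.004)],97) for y in ys]; xi=[np.percentile(fx[s&(abs(fy-y)<.004)],3) for y in ys]
    print('outer',np.polyfit(ys,xs,1),'inner',np.polyfit(ys,xi,1))
    s=(z>.024)&(z<.037)&(fy>.07)&(fy<.13)&(fx>.14)&(fx<.22); print('gate end y',np.sort(fy[s]*1000)[-10:].round(1), 'lip z>.037',(np.c_[f,z][(0*z).astype(int)[0,0:0]] if 0 else ''))
    s=(z>.037)&(fy>.07)&(fy<.13)&(fx>.14)&(fx<.22); print((np.c_[fx[s],fy[s],z[s]]*1000).round(0).astype(int).tolist())
    for c,(u0,v0,u1,v1) in {'top':{'c1':(180,175,205,200),'c2':(230,170,245,188)},'scene':{}}[nm].items():
        im=d['frame'].astype(int); q=(z>.008)&(z<.02); q[:v0]=0;q[v1:]=0;q[:,:u0]=0;q[:,u1:]=0
        print(c,(f[q].mean(0)*1000).round(0),(f[q].min(0)*1000).round(0),(f[q].max(0)*1000).round(0))
E
```

```text
top bar end [109.5 110.  110.4 110.5 110.9 111.  111.4 111.8 112.4 112.8 113.2 113.3]
top gap [ 97.9  99.3 101.6 103.5 104.8 106.7 108.  116.8 118.6 120.6 121.8 123.8]
outer [0.22955058 0.16584066] inner [0.21844585 0.13812116]
gate end y [ 98.7  99.3  99.6  99.9 100.2 102.5 103.3 103.5 103.9 104.5] lip z>.037 
[[163, 100, 39], [162, 97, 39], [165, 95, 46], [164, 93, 45], [164, 90, 43], [161, 88, 40], [163, 87, 43], [160, 85, 40], [163, 85, 39], [157, 83, 38], [162, 82, 39]]
c1 [-40. 177.] [-58. 165.] [-23. 190.]
c2 [ 97. 177.] [ 83. 161.] [115. 195.]
scene bar end [110.6 111.2 111.6 111.6 111.7 112.4 112.4 112.9 113.3 113.5 113.6 115. ]
scene gap [ 74.6  79.5  85.1  88.9  95.   98.7 102.8 105.7 107.8 109.1 117.3 122. ]
outer [0.22321804 0.16839356] inner [0.21787676 0.13911788]
gate end y [100.4 100.8 101.5 101.8 102.1 102.1 103.2 103.4 103.8 104.7] lip z>.037 
[[163, 84, 42], [164, 88, 44], [163, 91, 43], [165, 88, 40], [164, 91, 40], [167, 96, 44], [164, 95, 37]]
```

Emit:
send_rows(rows=[[0,[0,0,0],10.5],[0,[0,0,0],10.5],[0,[0,0,0],10.5],[0,[0,0,0],10.5],[0,[0,0,0],10.7]])

```text
t: 0.72
tool_pos: [0.2721, 0.5622, 0.2305]
tool_rot: [1.996, 2.426, -0.002]
contact_force: [-0.4, 0.4, 0.3]
opening: 0.0002
grip_force: 0.0
```

```bash
cat >> h.py <<'E'
F=np.load('frame.npz'); A=F['A']; O=F['O']
SH=np.array([-12.5,0.7])/1000   # true frame origin seen in plate-centred coords
if 'SH' in F: SH=F['SH']
def w2f(p): p=np.asarray(p); return np.concatenate([(p[...,:2]-O)@A-SH,p[...,2:]],-1)
def f2w(p): p=np.asarray(p,float); return np.concatenate([(p[...,:2]+SH)@A.T+O,p[...,2:]],-1)
def st(tgt=None):
    o=ctrl.get_obs(); Rm=R.from_rotvec(o['tool_rot']).as_matrix()
    a=Rm[:2,0]; print('t',round(float(o['t']),2),'frame mm',(w2f(o['tool_pos'])*1000).round(1),'toolx deg',np.degrees(np.arctan2(a[1],a[0])).round(2),'tilt',Rm[2,2].round(4),
     'F frame',np.r_[o['contact_force'][:2]@A,o['contact_force'][2]].round(1),'open',round(float(o['opening']),4))
    if tgt is not None: print('tool delta cm',(Rm.T@(f2w(np.array(tgt)/1000)-o['tool_pos'])*100).round(2))
E
python3 - <<'E'
from h import *
st((120,60,200))
E
```

```text
t 0.72 frame mm [-457.3 -114.4  230.5] toolx deg 101.12 tilt -1.0 F frame [-0.5 -0.3  0.3] open 0.0002
tool delta cm [-57.66  17.65   3.09]
```

Emit:
send_rows(rows=[[0,[-5.7,1.7,0],0],[0,[-5.7,1.7,0],0],[0,[-5.7,1.7,0],0],[0,[-5.7,1.7,0],0],[0,[-5.7,1.7,0],0],[0,[-5.7,1.7,0],0],[0,[-5.7,1.7,0],0],[0,[-5.7,1.7,0],0],[0,[-5.7,1.7,0],0],[0,[-6,2,0],-0.2]])

```text
t: 1.98
tool_pos: [0.5558, 0.0343, 0.2309]
tool_rot: [-1.984, -2.435, -0.0]
contact_force: [-0.0, 1.3, -0.5]
opening: -0.0003
grip_force: 0.0
```

```bash
python3 - <<'E'
from h import *
st((230,95,200))
d=cap('wrist'); save(d,'w0.png',s=1.5)
P=pts(d); f=w2f(P)*1000
for n,p in dict(pin=(96,95,40),barend=(120,95,30),c1=(120,110,30),c2=(120,80,30),pl=(182.5,139.3,4)).items(): print(n,np.round(proj(d,f2w(np.array(p)/1000)),1))
print(d['cam_to_world'].round(3).tolist(),d['fx'])
E
```

```text
t 1.98 frame mm [116.1  60.  230.9] toolx deg 101.67 tilt -1.0 F frame [-1.2  0.2 -0.5] open -0.0003
tool delta cm [-11.41   3.43   3.09]
pin [287.9 148.4]
barend [286.2 168.1]
c1 [299.5 168.2]
c2 [272.9 168. ]
pl [317.3 212. ]
[[0.979, 0.194, 0.059, 0.539], [0.203, -0.937, -0.283, 0.107], [0.001, 0.29, -0.957, 0.374], [0.0, 0.0, 0.0, 1.0]] 311.8850040264653
```

View pics/w0.png

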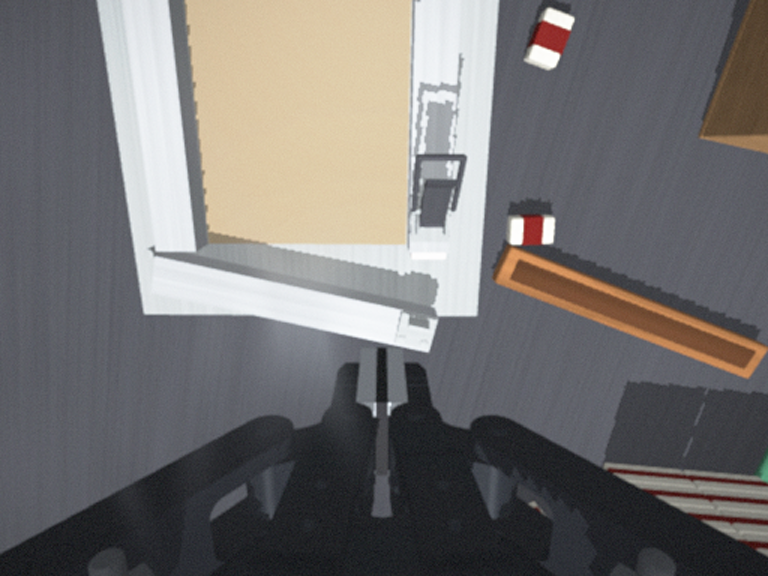

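The wrist view shows the bar end at px (285,166), gate with lip near (278,213), lever tip (290,121), loop wire (294,104). I'll refine with its depth.

```bash
python3 - <<'E'
from h import *
d=dict(np.load('wrist.npz')); P=pts(d); f=w2f(P)*1000; x,y,z=f[...,0],f[...,1],f[...,2]
V=d['frame'].astype(int).sum(-1)
u=np.arange(276,295)
print('col profile',[(v,int(V[v,276:295].mean()),round(float(np.median(z[v,276:295])),1),round(float(np.median(x[v,276:295])),1)) for v in range(155,178)])
b=(z>25)&(z<35)
ys=np.arange(-60,80,5.)
for nm,pc in(('out',97),('in',3)):
    xs=[np.percentile(x[b&(abs(y-q)<4)&(x>122)&(x<220)],pc) for q in ys]; print(nm,np.polyfit(ys,xs,1))
s=b&(x>150)&(x<220)&(y>80); print('gate end y',np.sort(y[s])[-6:].round(1))
print('near bar y',np.percentile(y[b&(x>20)&(x<80)&(y<-60)&(y>-130)],[2,98]),'latch bar',np.percentile(y[b&(x>-40)&(x<40)&(y>60)&(y<130)],[2,98]))
s=(z<8)&(z>1)&(x>150)&(x<230); pl=d['frame'].min(-1)>100; print('plate edge',np.percentile(x[s&pl&(y>118)&(y<135)],97),np.percentile(y[pl&(z<9)&(x>20)&(x<80)&(y>115)&(y<160)],98))
s=(z>42)&(x>60)&(x<140)&(y>70)&(y<120); q=f[s]; q=q[np.argsort(q[:,2])]; print(q[-14:].round(0).astype(int).tolist())
s=(z>37)&(x>150)&(x<200)&(y>70)&(y<120); print('lip',f[s].round(0).astype(int).tolist())
E
```

```text
col profile [(155, 681, 32.2, 104.7), (156, 689, 32.7, 105.7), (157, 691, 32.4, 106.9), (158, 691, 32.4, 108.0), (159, 692, 32.4, 109.1), (160, 694, 32.1, 110.3), (161, 709, 30.0, 111.9), (162, 720, 29.9, 113.0), (163, 721, 29.9, 114.1), (164, 721, 29.8, 115.3), (165, 719, 29.9, 116.4), (166, 719, 30.1, 117.5), (167, 722, 30.2, 118.7), (168, 745, 28.4, 120.2), (169, 759, 27.9, 121.5), (170, 760, 27.9, 122.7), (171, 761, 27.7, 123.9), (172, 752, 4.1, 130.7), (173, 716, 3.8, 132.0), (174, 700, 4.1, 133.2), (175, 699, 4.2, 134.5), (176, 701, 3.6, 135.8), (177, 701, 3.7, 137.1)]
out [  0.22442971 177.95909036]
in [  0.22468582 148.31437838]
gate end y [102.3 102.3 102.6 102.6 102.7 103.9]
near bar y [-109.78374247  -80.18030185] latch bar [ 79.87894938 108.91572991]
plate edge 178.72026732492776 153.98197237764853
[[96, 72, 326], [95, 71, 326], [96, 72, 326], [96, 71, 326], [95, 74, 326], [95, 75, 326], [96, 72, 326], [96, 70, 326], [95, 74, 326], [95, 71, 327], [95, 73, 327], [95, 74, 327], [95, 72, 327], [95, 72, 327]]
lip [[171, 81, 38], [171, 82, 38], [171, 83, 38], [171, 84, 38], [1
[... 392 characters left out ...]
, 81, 43], [173, 82, 43], [173, 83, 43], [173, 84, 43], [173, 85, 43], [173, 86, 42], [174, 88, 41], [174, 89, 39], [174, 90, 40], [174, 91, 41], [174, 92, 39], [174, 93, 40], [174, 95, 40], [174, 96, 40], [175, 81, 42], [174, 82, 43], [174, 83, 42], [174, 84, 43], [174, 85, 42], [174, 86, 43], [174, 88, 42], [174, 89, 42], [174, 90, 43], [174, 91, 42], [175, 92, 41], [175, 93, 41], [175, 95, 40], [175, 96, 39], [175, 84, 43], [175, 85, 43], [176, 87, 42], [176, 88, 42], [175, 89, 43], [175, 90, 43], [175, 91, 43], [175, 92, 43], [176, 93, 42], [176, 95, 42], [175, 96, 43], [177, 89, 42], [177, 90, 42], [177, 91, 43], [177, 92, 43], [177, 93, 42], [176, 94, 43], [176, 96, 43], [178, 95, 42]]
```

```bash
python3 - <<'E'
import numpy as np
F=np.load('frame.npz'); np.savez('frame.npz',O=F['O'],A=F['A'],SH=np.array([-.0135,.0007]))
E
python3 - <<'E'
from h import *
st((238,76,15))
E
```

```text
t 2.02 frame mm [123.9  61.5 230.9] toolx deg 101.36 tilt -1.0 F frame [ 5.5 -0.9  0.3] open 0.0001
tool delta cm [-11.29   1.42  21.65]
```

Emit:
send_rows(rows=[[0,[-5.7,0.7,0],0],[0,[-5.6,0.7,0],0],[0,[0,0,5],0],[0,[0,0,5],0],[0,[0,0,5],0],[0,[0,0,4],0],[0,[0,0,2.6],0],[0,[0,0,0],0]])

```text
t: 3.02
tool_pos: [0.5892, -0.071, 0.012]
tool_rot: [-1.98, -2.431, 0.005]
contact_force: [-0.7, -0.5, 0.7]
opening: 0.0002
grip_force: 0.0
```

```bash
python3 - <<'E'
from h import *
st((180,76,15))
E
```

```text
t 3.02 frame mm [227.   72.1  12. ] toolx deg 101.67 tilt -1.0 F frame [ 0.4 -0.8  0.7] open 0.0002
tool delta cm [ 4.69  0.41 -0.29]
```

Emit:
send_rows(rows=[[0,[0.8,0.2,-0.3],-0.3],[0,[0.8,0.2,0],0],[0,[0.8,0,0],0],[0,[0.8,0,0],0],[0,[0.8,0,0],0],[0,[0.5,0,0],0],[0,[0,0,0],0]])

```text
t: 3.9
tool_pos: [0.5863, -0.0265, 0.0181]
tool_rot: [-1.977, -2.441, 0.0]
contact_force: [0.3, 0.7, -0.0]
opening: -0.0
grip_force: 0.0
```

```bash
python3 - <<'E'
from h import *
st((168,76,15))
E
```

```text
t 3.9 frame mm [182.7  78.   18.1] toolx deg 102.0 tilt -1.0 F frame [-0.6  0.4 -0. ] open -0.0
tool delta cm [ 1.47 -0.19  0.31]
```

Emit:
send_rows(rows=[[0,[0.5,0,0.2],0.6],[0,[0.4,0,0],0],[0,[0.2,0,0],0],[0,[0.2,0,0],0],[0,[0.1,0,0],0],[0,[0,0,0],0]])

```text
t: 4.65
tool_pos: [0.5837, -0.0131, 0.0163]
tool_rot: [-1.99, -2.43, 0.0]
contact_force: [-0.3, 0.2, -0.7]
opening: -0.0
grip_force: 0.0
```

```bash
python3 - <<'E'
from h import *
st((166,76,15))
E
```

```text
t 4.65 frame mm [169.1  78.1  16.3] toolx deg 101.37 tilt -1.0 F frame [-0.3 -0.2 -0.7] open -0.0
tool delta cm [ 0.31 -0.21  0.13]
```

Emit:
send_rows(rows=[[0,[0.2,0,0],0],[0,[0.2,0,0],0],[0,[0.1,0,0],0],[0,[0,0,0],0]])

```text
t: 5.15
tool_pos: [0.5835, -0.0108, 0.0165]
tool_rot: [1.987, 2.428, -0.004]
contact_force: [1.9, -8.3, -3.6]
opening: -0.0
grip_force: 4.7
```

```bash
python3 - <<'E'
from h import *
st()
d=cap('top'); P=pts(d); f=w2f(P)*1000; x,y,z=f[...,0],f[...,1],f[...,2]
b=(z>25)&(z<35); ys=np.arange(-60,50,5.)
for nm,pc in(('out',97),('in',3)):
    xs=[np.percentile(x[b&(abs(y-q)<4)&(x>122)&(x<220)],pc) for q in ys]; print(nm,np.polyfit(ys,xs,1))
E
```

```text
t 5.15 frame mm [166.7  78.4  16.5] toolx deg 101.4 tilt -1.0 F frame [ 8.5  0.3 -3.6] open -0.0Traceback (most recent call last):
  File "<stdin>", line 6, in <module>
    return _quantile_unchecked(
        a, q, axis, out, overwrite_input, method, keepdims, weights)
    return _ureduce(a,
                    func=_quantile_ureduce_func,
    ...<5 lines>...
                    overwrite_input=overwrite_input,
                    method=method)
    r = func(a, **kwargs)
    result = _quantile(arr,
                       quantiles=q,
    ...<2 lines>...
                       out=out,
                       weights=wgt)
    slices_having_nans = np.isnan(arr[-1, ...])
                                  ~~~^^^^^^^^^
IndexError: index -1 is out of bounds for axis 0 with size 0
```

Emit:
send_rows(rows=[[0,[-1.5,0,0],0],[0,[-1.5,0,0],0],[0,[0,0.6,-5],0],[0,[0,0.6,-5],0],[0,[0,0.6,-4],0],[0,[5,0,0],0],[0,[5,0,0],0],[0,[4,0,0],0],[0,[2,0,0],0],[0,[0,0,0],0]])

```text
t: 6.45
tool_pos: [0.5748, 0.123, 0.1562]
tool_rot: [1.988, 2.432, -0.001]
contact_force: [-0.0, 0.0, -0.0]
opening: 0.0002
grip_force: 0.0
```

```bash
python3 - <<'E'
from h import *
st((24,95,68))
E
```

```text
t 6.45 frame mm [ 33.9  96.1 156.2] toolx deg 101.46 tilt -1.0 F frame [-0. -0. -0.] open 0.0002
tool delta cm [ 0.99 -0.11  8.82]
```

Now a check of the gate and latch from the scene/top cameras while I go behind the loop.

Emit:
send_rows(rows=[[0,[1.2,-0.1,0],0.1],[0,[0,0,3],0],[0,[0,0,3],0],[0,[0,0,2.8],0],[0,[0,0,0],0]])

```text
t: 7.08
tool_pos: [0.5694, 0.1333, 0.0654]
tool_rot: [-1.992, -2.424, 0.007]
contact_force: [-0.3, 0.5, 0.2]
opening: -0.0001
grip_force: 0.0
```

```bash
python3 - <<'E'
from h import *
st((50,95,68))
d=cap('scene'); save(d,'s1.png',(190,100,310,225),4.5)
P=pts(d); f=w2f(P)*1000; x,y,z=f[...,0],f[...,1],f[...,2]
s=(z>38)&(x>110)&(x<170)&(y>80)&(y<110); print('lip',f[s].round(0).astype(int).tolist())
b=(z>26)&(z<34); ys=np.arange(-60,70,5.); print('outer',np.polyfit(ys,[np.percentile(x[b&(abs(y-q)<4)&(x>122)&(x<220)],97) for q in ys],1))
E
```

```text
t 7.08 frame mm [22.7 92.9 65.4] toolx deg 101.19 tilt -1.0 F frame [-0.5 -0.2  0.2] open -0.0001
tool delta cm [-2.73  0.22 -0.26]
lip [[134, 89, 43], [134, 93, 45], [135, 89, 40], [134, 93, 40], [133, 96, 40], [137, 101, 44], [132, 102, 41], [141, 99, 39], [154, 93, 39]]
outer [1.19587259e-02 1.57440753e+02]
```

View pics/s1.png

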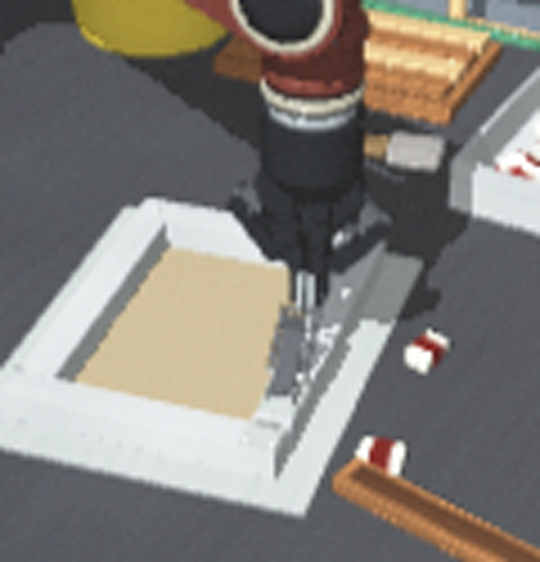

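The gate is shut and the finger stands behind the lever. Now I'll push the lever toward the gate.

Emit:
send_rows(rows=[[0,[-0.7,0.2,-0.2],0],[0,[-0.7,0,0],0],[0,[-0.7,0,0],0],[0,[-0.7,0,0],0],[0,[-0.6,0,0],0],[0,[-0.6,0,0],0],[0,[-0.4,0,0],0],[0,[-0.4,0,0],0],[0,[0,0,0],0]])

```text
t: 8.25
tool_pos: [0.5828, 0.0871, 0.0702]
tool_rot: [1.993, 2.429, -0.001]
contact_force: [-0.6, -0.1, -0.8]
opening: -0.0003
grip_force: 0.0
```

```bash
python3 - <<'E'
from h import *
st((88,95,68))
E
```

```text
t 8.25 frame mm [70.6 96.9 70.2] toolx deg 101.26 tilt -1.0 F frame [-0.  -0.6 -0.8] open -0.0003
tool delta cm [-1.74 -0.19  0.22]
```

Emit:
send_rows(rows=[[0,[-0.3,-0.1,0.1],0],[0,[-0.3,0,0],0],[0,[-0.3,0,0],0],[0,[-0.3,0,0],0],[0,[-0.3,0,0],0],[0,[-0.3,0,0],0],[0,[0,0,0],0],[0,[0,0,0],0]])

```text
t: 9.25
tool_pos: [0.5853, 0.0695, 0.0692]
tool_rot: [1.993, 2.429, -0.0]
contact_force: [-0.2, 0.9, 0.8]
opening: -0.0002
grip_force: 0.0
```

```bash
python3 - <<'E'
from h import *
st((88,95,68))
for n in('scene','top'):
    d=cap(n)
    P=pts(d); f=w2f(P)*1000; x,y,z=f[...,0],f[...,1],f[...,2]
    s=(z>33)&(z<110)&(x>100)&(x<170)&(y>78)&(y<114); print(n,f[s].round(0).astype(int)[::2].tolist())
    if n=='scene': save(d,'s2.png',(220,140,290,225),7)
E
```

```text
t 9.25 frame mm [88.3 96.  69.2] toolx deg 101.27 tilt -1.0 F frame [-0.9  0.   0.8] open -0.0002
tool delta cm [ 0.03 -0.1   0.12]
scene [[101, 92, 102], [101, 96, 99], [102, 92, 95], [108, 88, 94], [106, 94, 94], [110, 102, 99], [107, 91, 90], [106, 97, 91], [104, 103, 91], [105, 90, 85], [105, 97, 87], [104, 104, 87], [105, 90, 80], [103, 96, 81], [102, 103, 81], [102, 93, 75], [104, 100, 78], [103, 89, 71], [103, 96, 72], [102, 103, 73], [103, 93, 67], [104, 100, 69], [101, 85, 59], [102, 99, 64], [102, 82, 56], [103, 96, 60], [108, 84, 56], [105, 100, 58], [100, 106, 56], [109, 81, 52], [101, 89, 48], [100, 102, 51], [112, 82, 50], [101, 92, 45], [117, 83, 50], [101, 92, 40], [103, 100, 44], [109, 109, 50], [105, 83, 37], [100, 88, 34], [114, 110, 50], [105, 90, 34], [101, 99, 33], [100, 106, 34], [126, 80, 43], [116, 86, 37], [111, 92, 35], [107, 98, 33], [105, 108, 34], [115, 90, 33], [114, 100, 35], [123, 110, 45], [134, 89, 43], [133, 96, 45], [139, 80, 41], [133, 89, 38], [133, 96, 40], [131, 102, 40], [141, 81, 39], [134, 86, 34], [136, 93, 37], [133, 99, 37], [134, 107, 40], [143, 82, 35], [141, 88, 36], [136, 93, 33], [134, 100, 34], [138, 108, 39], [147, 83, 35], [146, 94, 37], [144, 100, 37], [143, 106, 38], [151, 81, 33], [151, 88, 35], [147, 94, 34], [145, 100, 34], [144, 107, 35], [156, 83, 33], [154, 93, 35], [151, 102, 35], [155, 103, 34], [161, 102, 34]]
top [[151, 107, 36], [153, 101, 34], [148, 90, 33], [117, 92, 34], [151, 86, 36], [147, 84, 36], [153, 83, 35], [101, 83, 54], [107, 83, 51], [113, 81, 54], [104, 80, 53]]
```

View pics/s2.png

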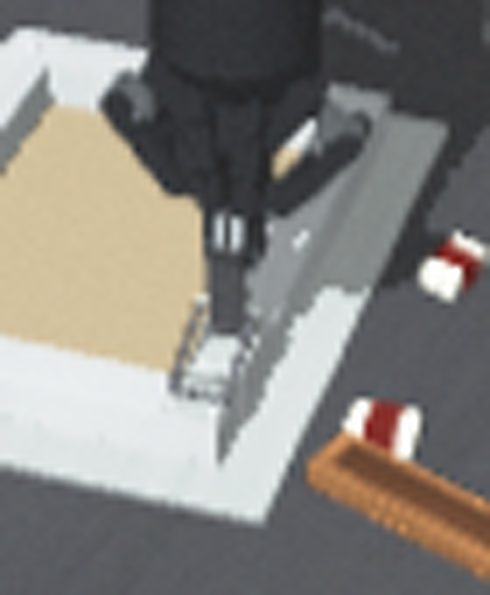

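The crop shows the loop fallen forward, cross wire on the gate beyond the lip (~px (215,395)), lever just past upright. Now I go round to the gate side.

Emit:
send_rows(rows=[[0,[1.5,-0.1,0],0],[0,[1.5,0,-2],0],[0,[0,0,-4],0],[0,[0,0,-3],0],[0,[-3,0,0],0],[0,[-4,0,0],0],[0,[-2,0,0],0],[0,[0,0,0],0]])

```text
t: 10.35
tool_pos: [0.5964, 0.0105, 0.16]
tool_rot: [1.994, 2.427, 0.001]
contact_force: [-0.5, 0.1, 0.3]
opening: 0.0
grip_force: 0.0
```

```bash
python3 - <<'E'
from h import *
st((137,95,80))
E
```

```text
t 10.35 frame mm [148.4  95.2 160. ] toolx deg 101.19 tilt -1.0 F frame [-0.2 -0.5  0.3] open 0.0
tool delta cm [ 1.14 -0.03  8.  ]
```

Descend to z = 80, then sweep back to lever ≈ 1.57, then 1.2.

Emit:
send_rows(rows=[[0,[0.5,0,3],0],[0,[0.5,0,3],0],[0,[0,0,2],0],[0,[0,0,0],0],[0,[0.6,0,0],0],[0,[0.6,0,0],0],[0,[0.6,0,0],0],[0,[0.6,0,0],0],[0,[0.6,0,0],0],[0,[0,0,0],0]])

```text
t: 11.6
tool_pos: [0.5881, 0.0504, 0.0792]
tool_rot: [-1.992, -2.429, 0.0]
contact_force: [0.4, 0.1, -0.4]
opening: 0.0001
grip_force: 0.0
```

```bash
python3 - <<'E'
from h import *
st((93.2,95,79.7))
E
```

```text
t 11.6 frame mm [107.6  94.9  79.2] toolx deg 101.3 tilt -1.0 F frame [-0.1  0.4 -0.4] open 0.0001
tool delta cm [ 1.44  0.01 -0.05]
```

Emit:
send_rows(rows=[[0,[0.4,0,-0.1],0],[0,[0.4,0,0],0],[0,[0.4,0,0],0],[0,[0.3,0,0.1],0],[0,[0.3,0,0.1],0],[0,[0,0,0],0]])

```text
t: 12.35
tool_pos: [0.5847, 0.0679, 0.0782]
tool_rot: [-1.992, -2.429, -0.0]
contact_force: [-0.4, 0.2, -0.2]
opening: 0.0003
grip_force: 0.0
```

```bash
python3 - <<'E'
from h import *
st((85.6,95,76.1))
d=cap('scene'); save(d,'s3.png',(220,140,290,225),7)
P=pts(d); f=w2f(P)*1000; x,y,z=f[...,0],f[...,1],f[...,2]
s=(z>33)&(z<60)&(x>125)&(x<165)&(y>78)&(y<114); print(f[s].round(0).astype(int).tolist())
E
```

```text
t 12.35 frame mm [89.8 95.  78.2] toolx deg 101.28 tilt -1.0 F frame [-0.3 -0.3 -0.2] open 0.0003
tool delta cm [ 0.42 -0.    0.21]
[[126, 79, 39], [127, 83, 40], [130, 81, 38], [135, 89, 44], [134, 93, 44], [133, 96, 44], [136, 83, 39], [130, 84, 35], [136, 90, 41], [133, 92, 39], [134, 96, 41], [137, 101, 45], [132, 103, 41], [130, 109, 41], [138, 84, 37], [137, 87, 37], [137, 90, 38], [136, 93, 37], [134, 96, 37], [132, 99, 36], [132, 103, 37], [134, 110, 40], [141, 81, 34], [139, 87, 34], [137, 90, 34], [137, 94, 34], [138, 101, 37], [139, 105, 38], [134, 106, 35], [134, 110, 36], [148, 84, 36], [145, 86, 34], [145, 89, 35], [142, 96, 35], [142, 99, 35], [140, 102, 34], [138, 104, 33], [140, 109, 36], [151, 85, 34], [150, 88, 35], [149, 91, 35], [148, 94, 35], [148, 97, 35], [148, 101, 36], [144, 103, 33], [143, 106, 33], [155, 86, 34], [157, 90, 36], [155, 93, 36], [152, 95, 33], [150, 98, 33], [151, 102, 35], [151, 105, 36], [156, 100, 34], [155, 103, 34], [155, 107, 35]]
```

View pics/s3.png

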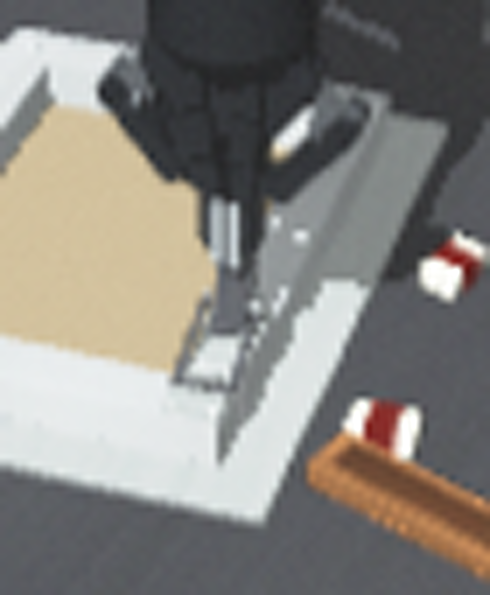

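The wire now sits just behind the lip, px (205,383). Now I'll continue along the arc.

Emit:
send_rows(rows=[[0,[0.2,0,0.1],0],[0,[0.2,0,0.1],0],[0,[0.2,0,0.12],0],[0,[0.2,0,0.14],0],[0,[0.17,0,0.13],0],[0,[0.16,0,0.14],0],[0,[0,0,0],0]])

```text
t: 13.28
tool_pos: [0.5825, 0.0788, 0.0709]
tool_rot: [-1.992, -2.429, -0.0]
contact_force: [0.2, -0.4, -0.3]
opening: -0.0001
grip_force: 0.1
```

```bash
python3 - <<'E'
from h import *
st((73.2,95,65))
E
```

```text
t 13.28 frame mm [78.7 95.  70.9] toolx deg 101.28 tilt -1.0 F frame [ 0.5  0.1 -0.3] open -0.0001
tool delta cm [0.55 0.   0.59]
```

Emit:
send_rows(rows=[[0,[0.15,0,0.14],0],[0,[0.14,0,0.15],0],[0,[0.13,0,0.15],0],[0,[0.13,0,0.15],0],[0,[0,0,0],0]])

```text
t: 13.9
tool_pos: [0.5814, 0.0842, 0.0649]
tool_rot: [-1.992, -2.429, -0.0]
contact_force: [0.5, -0.0, 0.8]
opening: -0.0001
grip_force: 0.4
```

```bash
python3 - <<'E'
from h import *
st((68.9,95,57.7))
d=cap('scene'); P=pts(d); f=w2f(P)*1000; x,y,z=f[...,0],f[...,1],f[...,2]
s=(z>34)&(z<60)&(x>128)&(x<165)&(y>78)&(y<114); print(f[s].round(0).astype(int).tolist())
E
```

```text
t 13.9 frame mm [73.2 95.  64.9] toolx deg 101.27 tilt -1.0 F frame [0.1 0.5 0.8] open -0.0001
tool delta cm [0.43 0.   0.72]
[[128, 80, 37], [133, 89, 42], [136, 93, 46], [133, 96, 44], [131, 99, 43], [134, 82, 37], [135, 86, 39], [134, 89, 39], [131, 92, 37], [133, 96, 40], [133, 99, 41], [133, 103, 42], [129, 109, 41], [136, 90, 36], [137, 94, 39], [136, 97, 39], [135, 100, 39], [132, 102, 37], [135, 107, 40], [133, 110, 40], [141, 81, 34], [140, 84, 34], [139, 95, 36], [139, 108, 39], [132, 110, 35], [147, 83, 35], [145, 86, 34], [146, 90, 36], [145, 93, 36], [140, 102, 34], [147, 97, 34], [147, 101, 36], [153, 96, 35], [152, 99, 34], [151, 102, 34], [151, 109, 37]]
```

Emit:
send_rows(rows=[[0,[0.13,0,0.17],0],[0,[0.11,0,0.18],0],[0,[0.1,0,0.19],0],[0,[0.09,0,0.18],0],[0,[0,0,0],0]])

```text
t: 14.58
tool_pos: [0.5805, 0.0884, 0.0575]
tool_rot: [-1.992, -2.429, 0.0]
contact_force: [0.3, -0.3, 0.4]
opening: -0.0002
grip_force: 0.0
```

```bash
python3 - <<'E'
from h import *
st((67,95,53))
d=cap('scene'); save(d,'s4.png',(220,140,290,225),7)
E
```

```text
t 14.57 frame mm [68.9 94.9 57.5] toolx deg 101.28 tilt -1.0 F frame [0.4 0.3 0.4] open -0.0002
tool delta cm [0.19 0.01 0.45]
```

View pics/s4.png

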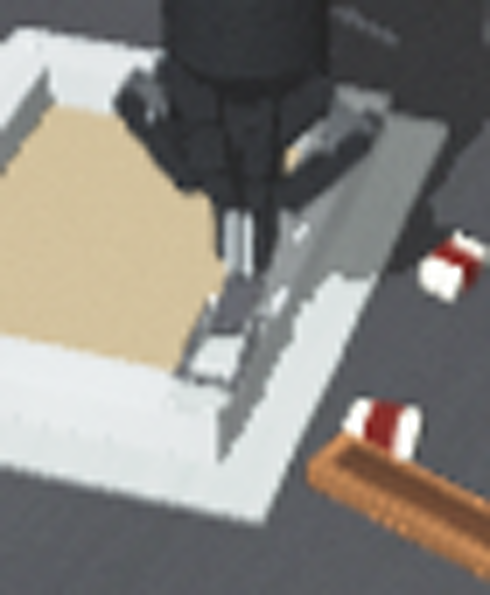

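Wire still at the lip (px (205,378)), force low. I'll measure the lever angle, the wire and the gate.

```bash
python3 - <<'E'
from h import *
for n in ('scene','top','wrist'):
    d=cap(n); P=pts(d); f=w2f(P)*1000; x,y,z=f[...,0],f[...,1],f[...,2]
    b=(z>26)&(z<33); ys=np.arange(-100,60,5.)
    try:print(n,'outer',np.polyfit(ys,[np.percentile(x[b&(abs(y-q)<4)&(x>122)&(x<220)],97) for q in ys],1))
    except Exception as e: print(n,'-')
    s=(z>34)&(z<100)&(x>20)&(x<150)&(y>78)&(y<113); q=f[s]; q=q[np.argsort(q[:,0])]; print(len(q)); print(q[::max(1,len(q)//60)].round(0).astype(int).tolist())
E
```

```text
scene outer [-8.5486369e-03  1.5571467e+02]
214
[[31, 102, 34], [63, 104, 58], [66, 109, 78], [70, 92, 94], [72, 93, 53], [73, 107, 90], [73, 83, 64], [73, 86, 53], [74, 108, 79], [75, 83, 83], [75, 101, 74], [76, 105, 71], [76, 101, 49], [76, 109, 34], [76, 105, 84], [77, 109, 90], [77, 105, 93], [78, 88, 61], [78, 102, 93], [78, 99, 72], [79, 95, 71], [79, 95, 96], [80, 89, 99], [80, 89, 95], [80, 103, 45], [81, 103, 70], [81, 103, 50], [82, 93, 77], [82, 89, 51], [82, 93, 52], [82, 100, 50], [83, 93, 94], [84, 90, 69], [84, 90, 78], [85, 108, 45], [86, 94, 51], [87, 84, 44], [87, 102, 45], [89, 106, 47], [90, 92, 45], [91, 89, 45], [94, 93, 44], [95, 108, 44], [96, 91, 45], [98, 98, 44], [99, 91, 43], [100, 88, 42], [100, 106, 47], [101, 92, 40], [102, 100, 43], [103, 103, 40], [104, 90, 37], [106, 104, 39], [110, 109, 42], [114, 100, 35], [114, 86, 36], [116, 79, 40], [118, 87, 35], [126, 83, 44], [129, 88, 35], [131, 102, 40], [132, 95, 35], [133, 82, 36], [134, 89, 43], [135, 103, 39], [136, 87, 40], [138, 94, 35], [141, 105, 36], [143, 96, 35], [145, 90, 35], [148, 97, 35], [1
[... 845 characters left out ...]
 97, 100], [57, 104, 97], [57, 97, 59], [57, 97, 69], [57, 89, 64], [57, 93, 93], [57, 87, 69], [57, 96, 69], [57, 89, 59], [57, 96, 78], [58, 88, 92], [58, 88, 89], [58, 100, 63], [58, 93, 91], [58, 91, 92], [58, 91, 64], [58, 98, 94], [58, 87, 66], [58, 98, 94], [58, 94, 73], [58, 100, 75], [58, 100, 93], [58, 91, 95], [59, 91, 58], [59, 95, 95], [61, 81, 88], [61, 101, 66], [61, 83, 86], [61, 105, 85], [61, 107, 71], [61, 101, 74], [62, 104, 69], [62, 106, 87], [62, 102, 86], [62, 84, 84], [62, 85, 85], [62, 107, 67], [62, 85, 78], [62, 104, 79], [62, 86, 86], [63, 102, 57], [64, 102, 56], [67, 93, 95], [70, 93, 96], [74, 81, 35], [77, 92, 95], [128, 92, 35], [130, 93, 37], [133, 94, 42]]
```

Emit:
send_rows(rows=[[0,[0.06,0,0.15],0],[0,[0.06,0,0.15],0],[0,[0.06,0,0.15],0]])

```text
t: 15.15
tool_pos: [0.5803, 0.09, 0.0533]
tool_rot: [1.993, 2.429, -0.0]
contact_force: [-0.4, -0.6, -0.1]
opening: -0.0004
grip_force: 0.4
```

```bash
python3 - <<'E'
from h import *
st((66,95,49.5))
d=cap('top'); save(d,'t5.png',(225,185,290,235),12)
E
```

```text
t 15.15 frame mm [67.3 95.  53.3] toolx deg 101.27 tilt -1.0 F frame [ 0.5 -0.5 -0.1] open -0.0004
tool delta cm [ 0.13 -0.    0.38]
```

View pics/t5.png

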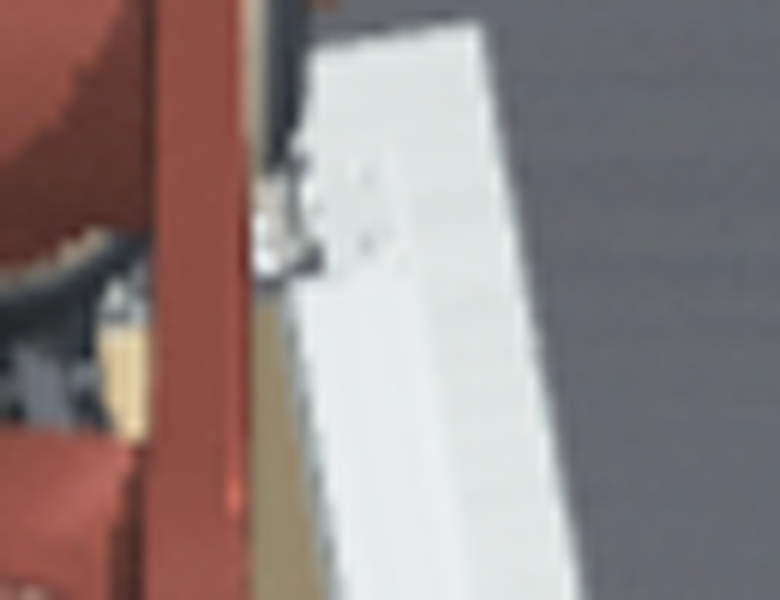

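```bash
python3 - <<'E'
from h import *
d=dict(np.load('top.npz')); G=d['frame'].astype(int).sum(-1)//3
print(G[194:212,244:262])
for uv in((249.75,202.5),(251,198),(251.5,206.5)): print(uv,(w2f(ray(d,uv,.036))*1000).round(1))
f=w2f(pts(d))*1000
for v in range(194,212): print(v,[tuple(f[v,u].round(0).astype(int)) for u in range(247,258,1)])
E
```

```text
[[ 95 135 137  86  60  61 171 219 224 224 224 223 223 223 223 223 223 223]
 [ 96 133 135  84  60  80 194 221 223 223 224 224 224 225 225 225 224 225]
 [ 96 119 129  81  58 143 216 225 224 225 226 226 226 227 224 224 224 223]
 [ 97 106 122  80  60 150 195 222 225 225 224 225 225 228 225 225 224 224]
 [ 97 104 118  74  79 108 154 218 224 224 230 224 224 231 227 225 225 225]
 [ 98 101 127 111 127 110 176 220 223 222 229 215 221 230 227 225 225 226]
 [100  98 164 169 171 133 220 228 224 221 223 216 222 228 229 226 226 224]
 [ 97  94 170 191 173 133 224 218 222 222 222 224 223 227 229 225 223 222]
 [ 97  90 167 191 166 130 199 201 221 222 222 223 223 225 229 223 221 221]
 [ 98  84 217 204 176 134 184 220 225 222 222 223 221 223 231 225 222 223]
 [ 99  78 206 197 179 148 171 211 223 222 221 210 218 218 231 227 225 225]
 [ 99  77 196 190 182 180 149 152 218 224 222 198 219 228 232 229 226 226]
 [ 99  75 220 227 186 167 119 114 215 223 222 217 225 233 227 229 227 227]
 [ 99  73 177 206 155 121 105 129 207 219 226 230 231 231 227 230 228 227]
 [100  78 109 104 112 170 196 209 220 225 233 234 
[... 8698 characters left out ...]
64(72), np.int64(27)), (np.int64(139), np.int64(71), np.int64(30)), (np.int64(142), np.int64(71), np.int64(28)), (np.int64(145), np.int64(71), np.int64(27)), (np.int64(148), np.int64(70), np.int64(28))]
211 [(np.int64(119), np.int64(76), np.int64(4)), (np.int64(122), np.int64(76), np.int64(0)), (np.int64(125), np.int64(76), np.int64(-2)), (np.int64(128), np.int64(70), np.int64(31)), (np.int64(130), np.int64(71), np.int64(25)), (np.int64(133), np.int64(69), np.int64(31)), (np.int64(136), np.int64(69), np.int64(31)), (np.int64(139), np.int64(68), np.int64(33)), (np.int64(142), np.int64(68), np.int64(29)), (np.int64(145), np.int64(68), np.int64(28)), (np.int64(147), np.int64(68), np.int64(27))]
```

The wire ends show at x≈135, beyond the lip top at 132, so it looks hooked. I'll go on gently over centre.

Emit:
send_rows(rows=[[0,[0.05,0,0.15],0],[0,[0.03,0,0.15],0],[0,[0.02,0,0.15],0],[0,[0,0,0],0]])

```text
t: 15.7
tool_pos: [0.5799, 0.091, 0.0486]
tool_rot: [-1.992, -2.429, 0.0]
contact_force: [-0.4, -0.2, 0.0]
opening: 0.0002
grip_force: 0.0
```

```bash
python3 - <<'E'
from h import *
st((65,95,42.5))
for n in('scene','top'):
    d=cap(n); P=pts(d); f=w2f(P)*1000; x,y,z=f[...,0],f[...,1],f[...,2]
    b=(z>25.5)&(z<34); ys=np.arange(-100,72,4.)
    for nm,pc in(('outer',97),('inner',3)):print(n,nm,np.polyfit(ys,[np.percentile(x[b&(abs(y-q)<4)&(x>122)&(x<220)],pc) for q in ys],1).round(4))
d=cap('wrist');f=w2f(pts(d))*1000; x,y,z=f[...,0],f[...,1],f[...,2]
s=(z>34)&(z<80)&(x>20)&(x<56)&(y>88)&(y<102); q=f[s]; print(q[np.argsort(q[:,0])][::15].round(0).astype(int).tolist())
E
```

```text
t 15.7 frame mm [66.2 94.9 48.6] toolx deg 101.27 tilt -1.0 F frame [ 0.1 -0.4  0. ] open 0.0002
tool delta cm [0.12 0.01 0.61]
scene outer [6.000000e-03 1.565266e+02]
scene inner [5.200000e-03 1.272547e+02]
top outer [4.100000e-03 1.536884e+02]
top inner [3.900000e-03 1.265472e+02]
[[39, 101, 45], [39, 98, 44], [40, 94, 45], [40, 92, 44], [40, 99, 45], [40, 93, 45], [40, 95, 44], [40, 99, 44], [41, 98, 45], [41, 102, 45], [41, 100, 46], [42, 90, 45], [42, 94, 46], [42, 97, 45], [43, 91, 45], [43, 100, 46], [43, 89, 45], [44, 100, 45], [44, 93, 44], [44, 99, 45], [45, 100, 44], [45, 90, 44], [45, 100, 44], [46, 94, 44], [46, 98, 43], [47, 100, 43], [47, 95, 43], [47, 98, 43], [47, 101, 42], [48, 100, 43], [48, 100, 42], [49, 101, 42], [49, 97, 41], [49, 88, 42], [50, 97, 43], [50, 97, 42], [50, 98, 42], [51, 92, 41], [51, 92, 42], [51, 100, 42], [52, 99, 41], [52, 95, 40], [52, 97, 41], [53, 99, 40], [53, 95, 41], [53, 99, 40], [54, 92, 41], [54, 99, 64], [54, 90, 67], [54, 89, 77], [54, 89, 72], [54, 94, 66], [54, 99, 75], [54, 97, 57], [54, 96, 79], [54, 96, 78], [54, 89, 70], [54, 89, 63], [55, 95, 75], [55, 91, 65], [55, 94, 73], [55, 94, 78], [55, 94, 58], [55, 92, 57], [55, 94, 62], [55, 94, 65], [55, 92, 65], [55, 90, 68], [55, 98, 63], [55, 95, 69], [55, 99, 79], [55, 89, 74], [55, 92, 69], [55, 98, 72], [55, 98, 61], [55, 89, 68], [55, 89, 64], [55, 99, 70], [55, 90, 59], [55, 89, 59], [55, 93, 67], [55, 93, 60], [55, 99, 63], [55, 95, 58], [55, 88, 76], [55, 100, 65], [55, 94, 59], [55, 88, 67], [55, 89, 60], [55, 89, 60], [55, 100, 54], [55, 97, 76], [55, 93, 79], [55, 98, 63], [55, 90, 76], [55, 94, 77], [55, 99, 71], [55, 92, 55], [55, 90, 56], [55, 90, 66], [55, 94, 52], [55, 92, 72], [55, 91, 57], [55, 94, 59], [55, 102, 42], [55, 100, 42], [56, 96, 57], [56, 92, 42]]
```

The lever lies flat (surface at z≈41) while the finger is still at 48.6, so it snapped shut under loop tension. I'll give it a light confirming press, then retreat.

Emit:
send_rows(rows=[[0,[0,0,0.3],0],[0,[0,0,0.2],0],[0,[0,0,0.15],0],[0,[0,0,0],0]])

```text
t: 16.35
tool_pos: [0.58, 0.091, 0.0422]
tool_rot: [-1.992, -2.429, 0.0]
contact_force: [0.7, 0.6, 0.1]
opening: -0.0002
grip_force: 0.0
```

```bash
python3 - <<'E'
from h import *
st()
E
```

```text
t 16.35 frame mm [66.3 94.9 42.2] toolx deg 101.27 tilt -1.0 F frame [-0.5  0.8  0.1] open -0.0002
```

Emit:
send_rows(rows=[[0,[0,0,-2],0],[0,[0,0,-4],0],[0,[0,0,-5],0],[0,[0,0,-5],0],[0,[-4,-3,-2],0],[0,[-5,-3,0],0],[0,[-4,-2,0],0],[0,[0,0,0],0]])

```text
t: 17.35
tool_pos: [0.5268, -0.0544, 0.2244]
tool_rot: [1.996, 2.423, 0.002]
contact_force: [-0.4, -0.2, -0.4]
opening: -0.0002
grip_force: 0.0
```

```bash
python3 - <<'E'
from h import *
st()
d=cap('wrist'); 
u,v=map(int,proj(d,f2w(np.array([.1,.09,.03])))); print(u,v)
u0=min(max(u-75,0),352);v0=min(max(v-60,0),264); save(d,'w6.png',(u0,v0,u0+160,v0+120),5); print(u0,v0)
f=w2f(pts(d))*1000; x,y,z=f[...,0],f[...,1],f[...,2]
b=(z>25.5)&(z<34); ys=np.arange(-60,72,4.)
for nm,pc in(('outer',97),('inner',3)):
    try: print(nm,np.polyfit(ys,[np.percentile(x[b&(abs(y-q)<4)&(x>122)&(x<220)],pc) for q in ys],1).round(4))
    except Exception: print(nm,'-')
E
```

```text
t 17.35 frame mm [198.3  14.2 224.4] toolx deg 101.03 tilt -1.0 F frame [ 0.1 -0.4 -0.4] open -0.0002
329 69
254 9
outer [5.600000e-03 1.530488e+02]
inner [4.300000e-03 1.250359e+02]
```

View pics/w6.png

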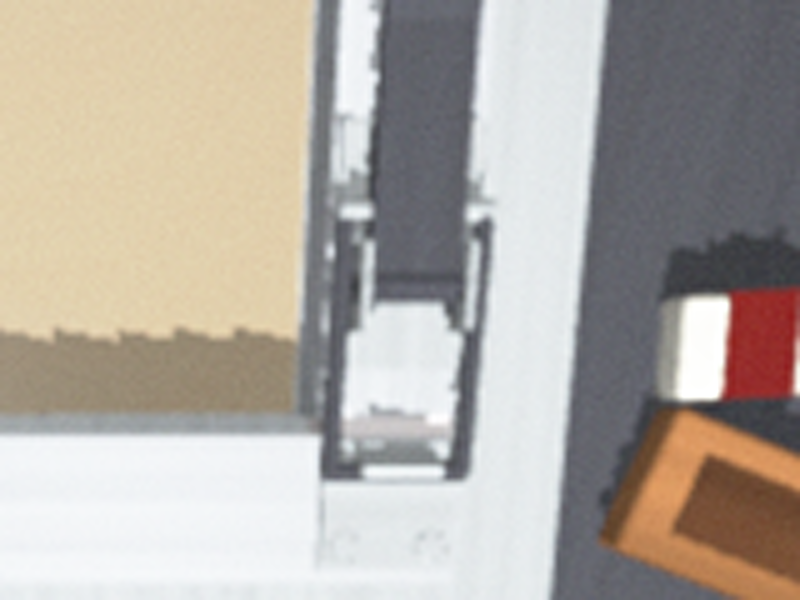

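The crop shows the lever flat, with the wire at (335–455, 470) running behind the bright lip, whose top hides its middle. The gate end measures about 153.6 mm, which is the latched position. Handing in.

```bash
python3 -c "
from station import ctrl
print(ctrl.finish_job())"
```

```text
the job is handed in; nothing more can be done
None
```

The gate is shut, the loop is hooked behind the keeper lip, the lever lies flat with the gate end measuring about 153.6 mm (drawn in), and the job was handed in at about 17 s; the hand-in call did not return a verdict.

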